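# Rock a wedged tool rest out of its lathe banjo and hang it up

### The arm

A 6-joint arm with a two-finger parallel gripper is mounted at the origin on the work surface. World frame = base frame: x ahead of the robot, y to its left, z up, the work surface at z = 0. Lengths are in m, angles in rad, forces in N, time in s.
With the tool pointing down it reaches from about 0.4 to 0.825 m from the base axis. Payload 7 kg.
Tool frame: the origin (TCP) lies at the very end of the fingers, on their centre line; the grasp point (between the pads) lies 19 mm behind it; z points along the fingers, y is the direction in which the jaws open and shut (so a half turn about z gives the same grasp; the last joint's range is limited). The gripper opens to 85 mm and grips with 20 to 120 N. Pads are 22 mm wide; open, the fingers measure 114 mm over their backs; the gripper's body (76 mm by 85 mm) begins 54 mm behind the grasp point. The pads swing forward as they close: fully open they stand 13 mm farther back than shut.
Start: joints at [1.389, 0.359, 0.012, 0, -1.224, -0.288], TCP at [0.306, 0.602, 0.231] pointing down, gripper open.
Joint ranges: [-3.07, 3.07], [-1.43, 2.12], [-1.02, 1.25], [-3.03, 1.67], [-3.05, -0], [-3.03, 3.03]. Speed limits (rad/s): [2.39, 2.39, 3.01, 3.14, 3.14, 3.14].

### API

Orientations are given as a unit quaternion [w, x, y, z].
In Python, from station import state, snapshot, job_done gives the robot as it stands.
- The arm moves only by the shell command python3 -m pendant 'ROWS' [FORCE]. ROWS is JSON, one flat list of numbers, 7 for each row, row after row: the shift along the tool's x, y, z in mm, then the turn, a rotation vector about the tool's x, y, z in rad, then the finger opening in mm, from 0 to 85.4. A call has 1 to 20 rows; each row shifts and turns the commanded pose from where the row before left it, along the tool's axes as they then stand; what a row does not reach is not made up. A row lasts 1/10 s, in which the tool goes at most 50 mm and 8.59 degrees, less where a joint would pass 70% of its speed; a pose out of reach is approached as far as the arm can. A call is refused whole if a number of a shift passes 50 or a number of a turn 0.15, either way. A call with a gripper value outside its range is refused whole. The fingers move at their own pace and stop on an object; FORCE is the grip in N (left out, the last holds). Time passes only in rows, so rows that do not move let the fingers close. It gives the time, the measured TCP pose, the force and the opening at its end, in the units of the state.
- state(): the state, without advancing time (a new reading comes with each control period).
- snapshot(name): name is "scene" or "top" or "wrist"; returns a dict with "color" (420x560x3 uint8, blue, green, red), "vfov" (degrees; the focal length in pixels is half the picture's height over the tangent of half this angle, whatever the lens; pixels are square), "cx", "cy" (the principal point, pixels), "R" (3x3) and "t" (3): a world point X has camera coordinates R X + t; the wrist camera has in their place "tool_from_camera" (4x4, takes a point from camera to tool coordinates, whose origin is the TCP and whose axes are the flange's). Camera axes: x right, y down, z forward; pixel columns grow to the right and rows downward; lengths in m; the calibration is good to about 2 mm. A picture is of the moment at which its call begins: read the wrist's pose just before it. There is no depth.
- job_done(): hands the job in, once; it reports no verdict.
The state is a dict: "time_s": time; "joint_positions": joint angles; "qvel": joint speeds; "effort": joint torques, N m; "ee_pos": TCP position; "eef_rot": TCP orientation; "contact_force": force on the tool from outside, world axes, zero at the start; "torque": the same for the moment, N m; "gripper_width": opening from 0.0 (shut) to 1.0 (fully open).
Only numpy, scipy, OpenCV 4.12 (cv2) and the standard library are available. Lean on these libraries where they do the work, as an engineer would, in place of code of your own. Each camera call takes 0.05 s, during which the arm holds its last target.

### The job

The lathe's T-shaped tool rest is wedged in the socket of its holder and will not pull straight out. Work it loose without hammering or forcing it, by rocking it to one side and the other until it comes free, then lift it out and hang it gently in the wooden rack with its bar lying across both cheeks and its stem hanging between them. Leave the wax tin, the small bowl and the mallet where they are.

Things in the scene. Friction and masses are not known exactly. Their poses are not given: they have to be found in the camera images.
- rest_bar (a point): Centre of the horizontal bar of the dark steel T-shaped tool rest (0.5 to 0.75 kg). Bar: 160 mm along the point's y, 18 mm along x, 20 mm along z; its flat top is 10 mm above the point. It starts level, its underside 30 mm above the top of the holder. The straight stem (16 mm along x, 20 mm along y) hangs from its middle along -z.
- rest_foot (a point): Centre of the underside of the foot that ends the stem, 106 mm below rest_bar, same axes, at the start 66 mm below the socket's mouth. The foot is 32 mm along y, 16 mm along x, 8 mm high. Shoes hidden in the socket stand over it, so that pulled straight up the rest rises only about 8 mm and stops dead.
- rest: The whole tool rest, origin at rest_foot, axes as rest_bar. A collar on its stem (42 mm along y, 26 mm along x, 8 mm high, underside 40 mm below rest_bar) sits on the mouth; a spigot under it (34 mm along y, 6 mm high) centres it. Tipped about x (one bar end down), it pivots on the collar's edge 21 mm off the middle; let go, it settles back level.
- rest_end_a (a point): On the bar's flat top, 70 mm from its middle towards +y: a place to press. Pressed here the bar sinks 6 to 9 mm; the foot swings to -y and drives the shoe there outward until it meets its stop, where the force rises steeply. How far differs between sides and starts. Keep presses and pulls under 40 N; far more counts as forcing.
- rest_end_b (a point): The same, 70 mm towards -y; it drives the +y shoe. A pressed end also moves outward as much as it sinks: a finger that moves with it needs 6 to 10 N until the stop, one that drags straight down 12 to 25 N. A shoe stays where it was driven. The stem comes out only when both have been driven to their stops, by tipping to both sides.
- banjo: The holder, a grey iron casting fixed to the bench; origin on the bench under the middle of the socket. Boss round the socket: 48 mm along x, about 108 mm along y, 78 mm high; a slotted foot 28 mm high and 60 mm wide reaches to x = +116 mm; a small slack clamp lever stands out to x = -58 mm, below 56 mm height.
- clamp: The clamp hidden inside the socket, with its two shoes, one on each y side of the stem; origin on the socket's axis, 1 mm above the bench. The shoes themselves slide along y and cannot be seen.
- socket_mouth (a point): Centre of the socket's mouth on top of the holder, 78 mm above the bench, axes of the holder; the bar starts along its y. Opening: 18 mm along x, 36 mm along y, so the foot passes with 1 mm play each side along x and 2 mm along y.
- rack_top (a point): Middle of the plywood rack's top, 125 mm above the bench. Two upright cheeks, 16 mm thick along y, 100 mm long along x, with a 48 mm gap between them (inner faces y = +-24 mm), tops level with the point; gap open above and at both x ends, 113 mm deep. Hung up, the bar lies along the rack's y (either way round), its centre 10 mm above this point.
- rack: The rack, fixed to the bench; origin on the bench under rack_top, same axes. Base board 120 by 110 mm, 12 mm thick.
- wax_tin: Bystander: low round aluminium tin, 66 mm across, 36 mm high; origin at the centre of its underside.
- small_bowl: Bystander: small turned wooden bowl, 90 mm across, 42 mm high; origin at the centre of its underside.
- mallet: Bystander: round wooden mallet lying down, 250 mm long, head 64 mm across; origin under its middle, head towards +x, handle to -x.
Mind the look-alikes: they are no part of the job. There is more than one size of the rack; the one meant has the size given above.

How it is judged:
By the outcome, as a careful person would: the job done as asked, in the order asked, and still so for the second after the job is handed in, with the robot touching nothing.
It also fails if it takes over 58 s, if anything falls off the work surface, if the arm or the gripper's body presses on something with over 40 N, if the wrist force passes 120 N, or if a joint passes its speed limit or range.

## Working session

There is one attempt and no reset: what is moved stays moved. The work goes in short steps, Python scripts to look and compute and a shell command to move; the robot and the scene stay as the last step left them, time stands still between calls to the robot, and variables do not carry over. Pictures are saved under pics/ and viewed, and the job is handed in when it is done.

```bash
ls; mkdir -p pics; python3 - <<'E'
from station import state,snapshot
import cv2
s=state();print(s)
for n in("scene","top","wrist"):
    d=snapshot(n);cv2.imwrite(f"pics/{n}0.png",d["color"]);print(n,{k:v for k,v in d.items() if k!="color"})
E
```

```text
pics
{'time_s': 0.0, 'joint_positions': array([ 1.38912598e+00,  3.59375986e-01,  1.10877803e-02, -3.30751908e-04,
       -1.22408395e+00, -2.88119389e-01]), 'qvel': array([-0.00109055,  0.00302638,  0.00202244,  0.00171089, -0.00195551,
       -0.00045095]), 'effort': array([ 2.93734383e-04, -5.83326817e+01,  2.93429875e+01,  6.93676919e+00,
       -5.89060161e-03,  3.71286660e-06]), 'ee_pos': array([0.30537611, 0.60145645, 0.2303868 ]), 'eef_rot': array([ 7.95069319e-04,  9.72525392e-01, -2.32795440e-01, -1.13354238e-04]), 'contact_force': array([-0.24214632,  0.11243562, -0.02532522]), 'torque': array([ 0.0060318 , -0.03027642,  0.00512849]), 'gripper_width': 1.0019187197865362}
scene {'vfov': 47.61726286717651, 'cx': 289.2256564123792, 'cy': 205.61827362420073, 'R': array([[-0.7316831 ,  0.68143952,  0.0167339 ],
       [ 0.36886769,  0.41647042, -0.83095668],
       [-0.5732159 , -0.60182437, -0.55608539]]), 't': array([ 0.38352008, -0.14514074,  1.62952104])}
top {'vfov': 46.848475244403815, 'cx': 287.19930655051877, 'cy': 207.44213524821643, 'R': array([[ 0.01955038, -0.99964044,  0.01835146],
       [-0.99114062, -0.02178937, -0.13101718],
       [ 0.13136994, -0.01562744, -0.99121023]]), 't': array([0.04987394, 0.56319527, 1.12207423])}
wrist {'vfov': 67.02967740275852, 'cx': 276.72709811148246, 'cy': 212.72141739238862, 'tool_from_camera': array([[ 1.55720722e-04, -9.63110644e-01, -2.69105672e-01,
         6.84783730e-02],
       [ 9.99999522e-01, -1.09861106e-04,  9.71845174e-04,
        -1.21921039e-03],
       [-9.65558679e-04, -2.69105694e-01,  9.63110167e-01,
        -1.43411177e-01],
       [ 0.00000000e+00,  0.00000000e+00,  0.00000000e+00,
         1.00000000e+00]])}
```

View pics/scene0.png

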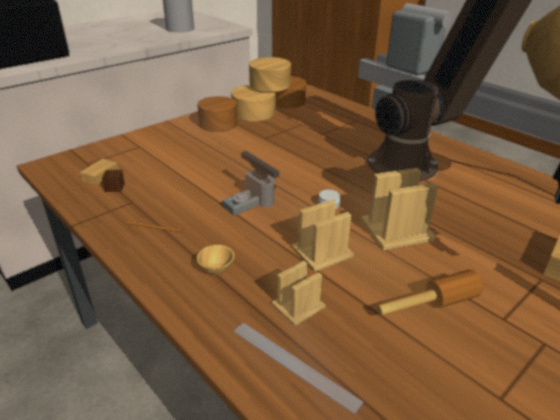

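View pics/top0.png

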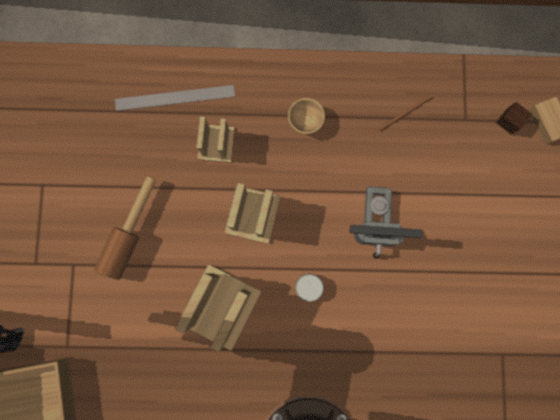

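View pics/wrist0.png

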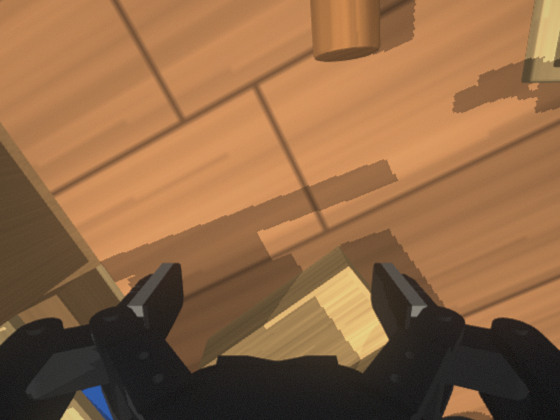

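```bash
cat > h.py <<'E'
import numpy as np,cv2
from station import state,snapshot
from scipy.spatial.transform import Rotation as Ro
def cam(d,s=None):
    f=d["color"].shape[0]/2/np.tan(np.radians(d["vfov"])/2)
    if "R" in d: R=d["R"];t=d["t"]
    else:
        q=s["eef_rot"];Rt=Ro.from_quat(np.r_[q[1:],q[0]]).as_matrix()
        T=d["tool_from_camera"];Rw=Rt@T[:3,:3];c=s["ee_pos"]+Rt@T[:3,3];R=Rw.T;t=-R@c
    return f,d["cx"],d["cy"],R,t
def pix(c,X):
    f,cx,cy,R,t=c;p=np.atleast_2d(X)@R.T+t;return np.c_[f*p[:,0]/p[:,2]+cx,f*p[:,1]/p[:,2]+cy]
def atz(c,u,v,z):
    f,cx,cy,R,t=c;d=R.T@np.array([(u-cx)/f,(v-cy)/f,1]);o=-R.T@t;return o+d*(z-o[2])/d[2]
def crop(d,x0,y0,x1,y1,k,name):
    im=cv2.resize(d["color"][y0:y1,x0:x1],None,fx=k,fy=k,interpolation=cv2.INTER_CUBIC);cv2.imwrite("pics/"+name,im)
E
python3 - <<'E'
from h import *
d=snapshot("top")
crop(d,160,110,320,360,3,"tr.png"); crop(d,330,170,450,270,6,"tb.png")
d=snapshot("scene");crop(d,200,140,300,220,7,"sb.png");crop(d,260,160,440,320,4,"sr.png")
E
```

```text
(no output)
```

View pics/tr.png

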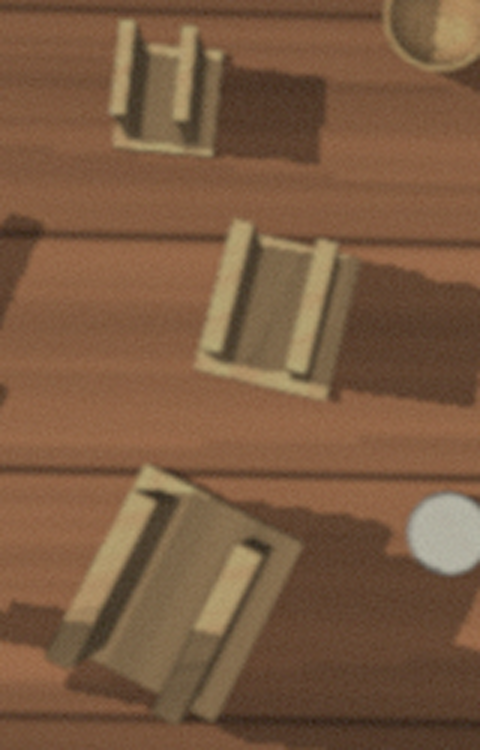

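View pics/tb.png

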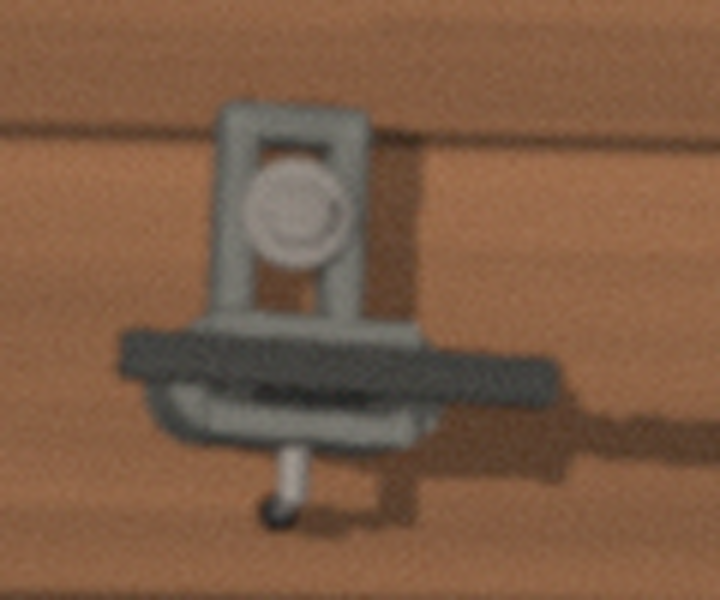

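View pics/sr.png

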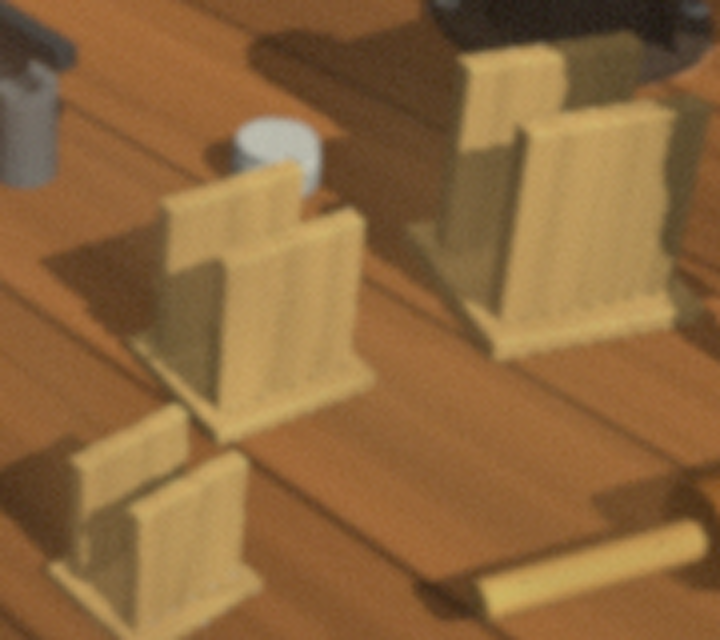

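View pics/sb.png

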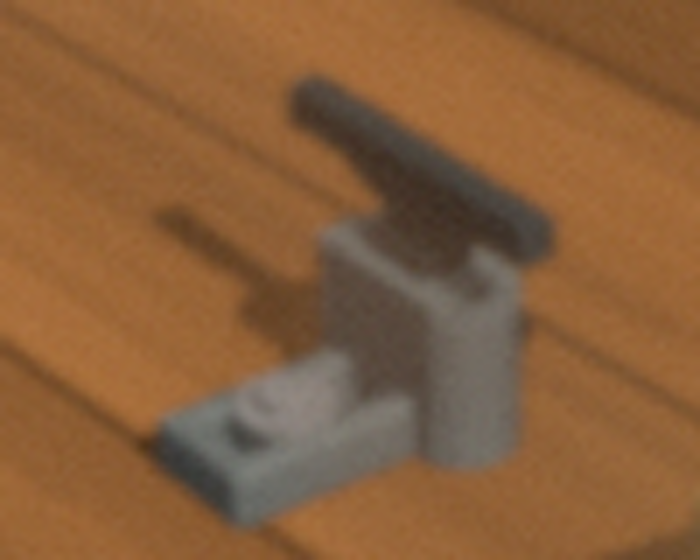

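```bash
python3 - <<'E'
from h import *
d=snapshot("top");c=cam(d)
def P(pts,k,o,z): return np.array([atz(c,a/k+o[0],b/k+o[1],z) for a,b in pts])
for nm,L,Rr,h in (("med",[(235,219),(258,226),(222,355),(203,349)],[(318,239),(338,243),(308,376),(287,371)],.125),
  ("small",[(120,19),(136,22),(126,116),(110,113)],[(182,27),(198,30),(191,122),(174,119)],.125),
  ("big",[(140,473),(165,490),(80,660),(50,650)],[(240,545),(265,548),(190,715),(155,712)],.125)):
    a=P(L,3,(160,110),h);b=P(Rr,3,(160,110),h)
    m=(a.mean(0)+b.mean(0))/2;ax=(a[0]+a[1]-a[2]-a[3]+b[0]+b[1]-b[2]-b[3])/4
    print(nm,m,"len",np.linalg.norm(ax),"yaw",np.degrees(np.arctan2(ax[1],ax[0])),"cc dist",np.linalg.norm(np.cross(ax/np.linalg.norm(ax),a.mean(0)-b.mean(0))))
b=P([(120,330),(120,375),(557,360),(557,405)],6,(330,170),.128);print("bar",b.mean(0),b)
v=(b[0]+b[1]-b[2]-b[3])/2;print(np.linalg.norm(v),np.degrees(np.arctan2(v[1],v[0])))
for n,u,v,z in(("tin",309,288,.036),("bowl",306,116,.042),):print(n,atz(c,u,v,z))
for p in((150,180),(115,275)):print("mallet",atz(c,*p,.03))
E
```

```text
med [0.54519639 0.14392012 0.125     ] len 0.09963425121642433 yaw -12.040925413924464 cc dist 0.06291037986872915
small [0.71378499 0.23605225 0.125     ] len 0.07185162897521384 yaw -2.922790623355321 cc dist 0.0475544435855743
big [0.32660185 0.21615815 0.125     ] len 0.1321902448859641 yaw -24.534862742376024 cc dist 0.08610324189999007
bar [ 0.50203164 -0.15578067  0.128     ] [[ 0.51408874 -0.07559582  0.128     ]
 [ 0.49759363 -0.07563766  0.128     ]
 [ 0.50647354 -0.23608729  0.128     ]
 [ 0.48997064 -0.23580193  0.128     ]]
0.16050880191364955 87.2792377020211
tin [0.37295734 0.00676816 0.036     ]
bowl [0.78751364 0.02014068 0.042     ]
mallet [0.62233084 0.39331932 0.03      ]
mallet [0.39422995 0.46219055 0.03      ]
```

Look-alikes for the rack in the top view are small (215,140), medium (252,213) and large (218,308). The medium one measures 100 mm long with 63 mm cheek spacing, so that is the one meant. There is only one T-rest, at (385,232) in the top view, on the holder. I'll lift and turn the tool, then go above the rest for a close look.

```bash
cat >> h.py <<'E'
def togo(X,yawy,s=None):
    # tool-frame shift (mm) to world X after turning; yawy = world angle deg desired for tool y (mod 180), tool down
    s=s or state();q=s["eef_rot"];R=Ro.from_quat(np.r_[q[1:],q[0]]).as_matrix()
    y=np.radians(yawy);ty=np.array([np.cos(y),np.sin(y),0])
    if ty@R[:,1]<0: ty=-ty
    tz=np.array([0,0,-1.]);Rd=np.c_[np.cross(ty,tz),ty,tz]
    rv=Ro.from_matrix(R.T@Rd).as_rotvec()
    D=np.array(X)-s["ee_pos"]
    print("pos",s["ee_pos"].round(4),"turn",rv.round(4),"shift now-axes",(R.T@D*1e3).round(1),"after-turn axes",(Rd.T@D*1e3).round(1))
E
python3 -m pendant '[0,0,-11,0,0,0.143,85, 0,0,-11,0,0,0.143,85, 0,0,-11,0,0,0.143,85, 0,0,-11,0,0,0.143,85, 0,0,-11,0,0,0.143,85, 0,0,-11,0,0,0.143,85, 0,0,-11,0,0,0.143,85, 0,0,-11,0,0,0.143,85]'
python3 -c "
from h import *
togo([.502,-.156,.32],-2.7)"
```

```text
time_s: 1.1
ee_pos: [0.3055, 0.6018, 0.3197]
eef_rot: [-0.0, -0.69, 0.724, -0.0]
contact_force: [-0.5, 0.5, -0.3]
gripper_width: 0.997
pos [0.3055 0.6018 0.3197] turn [ 0.0001 -0.0001 -0.0018] shift now-axes [ 7.472e+02 -2.333e+02 -2.000e-01] after-turn axes [ 7.477e+02 -2.319e+02 -3.000e-01]
```

```bash
python3 -m pendant '[37.4,-11.6,0,0,0,0,85, 37.4,-11.6,0,0,0,0,85, 37.4,-11.6,0,0,0,0,85, 37.4,-11.6,0,0,0,0,85, 37.4,-11.6,0,0,0,0,85, 37.4,-11.6,0,0,0,0,85, 37.4,-11.6,0,0,0,0,85, 37.4,-11.6,0,0,0,0,85, 37.4,-11.6,0,0,0,0,85, 37.4,-11.6,0,0,0,0,85, 37.4,-11.6,0,0,0,0,85, 37.4,-11.6,0,0,0,0,85, 37.4,-11.6,0,0,0,0,85, 37.4,-11.6,0,0,0,0,85, 37.4,-11.6,0,0,0,0,85, 37.4,-11.6,0,0,0,0,85, 37.4,-11.6,0,0,0,0,85, 37.4,-11.6,0,0,0,0,85, 37.4,-11.6,0,0,0,0,85, 37.4,-11.6,0,0,0,0,85]'
python3 -m pendant '[0,0,0,0,0,0,85,0,0,0,0,0,0,85]'
python3 -c "
from h import *
togo([.502,-.156,.32],-2.7)
s=state();d=snapshot('wrist');cv2.imwrite('pics/w1.png',d['color']);np.savez('w1.npz',p=s['ee_pos'],q=s['eef_rot'])
crop(d,200,50,360,350,2,'w1c.png')"
```

```text
time_s: 3.1
ee_pos: [0.5053, -0.1571, 0.3195]
eef_rot: [0.0, -0.692, 0.722, -0.0]
contact_force: [1.0, 1.2, 0.1]
gripper_width: 0.995
time_s: 3.3
ee_pos: [0.505, -0.1563, 0.3188]
eef_rot: [-0.0, -0.691, 0.723, 0.0]
contact_force: [0.2, -0.4, -0.3]
gripper_width: 0.996
pos [ 0.505  -0.1563  0.3188] turn [0.0009 0.0001 0.0017] shift now-axes [-0.1  3.  -1.2] after-turn axes [-0.1  3.  -1.2]
```

View pics/w1.png

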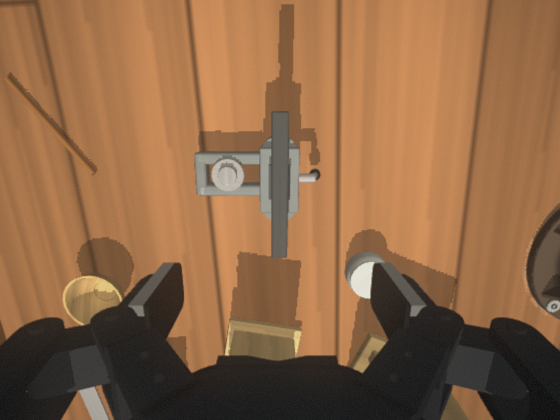

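View pics/w1c.png

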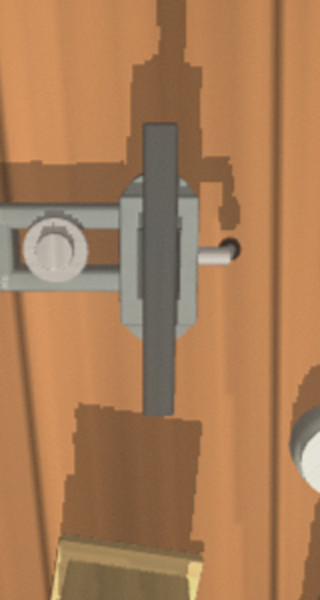

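```bash
python3 -c "
from h import *
z=np.load('w1.npz');d=snapshot('wrist');c=cam(d,dict(ee_pos=z['p'],eef_rot=z['q']))
b=np.array([atz(c,a/2+200,e/2+50,.128) for a,e in((144,123),(178,124),(143,415),(173,414))]);print(b,b.mean(0))
v=(b[2]+b[3]-b[0]-b[1])/2;print(np.linalg.norm(v),np.degrees(np.arctan2(v[1],v[0])))
"
```

```text
[[ 0.50665797 -0.23607863  0.128     ]
 [ 0.48960951 -0.2348265   0.128     ]
 [ 0.51504247 -0.07774362  0.128     ]
 [ 0.49794931 -0.07757909  0.128     ]] [ 0.50231482 -0.15655696  0.128     ]
0.15801262949682132 86.96644488286005
```

```bash
python3 -c "
from h import *
togo([.5055,-.086,.142],-2.9)"
```

```text
pos [ 0.505  -0.155   0.3193] turn [-0.0001  0.0002  0.0077] shift now-axes [-68.9   2.5 177.3] after-turn axes [-69.    3.  177.3]
```

```bash
python3 -m pendant '[-13,0.5,10,0,0,0.004,0, -14,0.5,10,0,0,0,0, -14,0.5,10,0,0,0,0, -14,0.5,10,0,0,0,0, -14,0.5,10,0,0,0,0, 0,0,25,0,0,0,0, 0,0,25,0,0,0,0, 0,0,25,0,0,0,0, 0,0,25,0,0,0,0, 0,0,20,0,0,0,0, 0,0,7,0,0,0,0, 0,0,0,0,0,0,0, 0,0,0,0,0,0,0, 0,0,0,0,0,0,0]' 60
python3 -c "
from h import *
togo([.5055,-.086,.128],-2.9)
d=snapshot('wrist');cv2.imwrite('pics/w2.png',d['color'])"
```

```text
time_s: 4.8
ee_pos: [0.5067, -0.0862, 0.1434]
eef_rot: [0.001, -0.69, 0.723, -0.001]
contact_force: [0.7, -0.8, 0.8]
gripper_width: 0.002
pos [ 0.5067 -0.0862  0.1434] turn [-0.002   0.0003  0.0039] shift now-axes [-0.1  1.2 15.4] after-turn axes [-0.1  1.2 15.4]
```

View pics/w2.png

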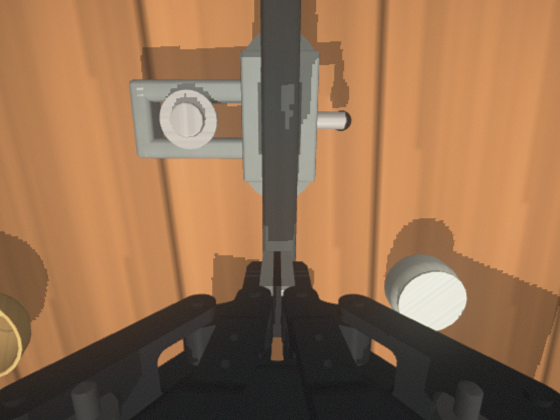

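The closed fingertips at (278,250-290) are centred over the bar's +y end. I'll go down to contact.

```bash
python3 -m pendant '[0,1,4,0,0,0,0, 0,0,4,0,0,0,0, 0,0,3,0,0,0,0, 0,0,1.5,0,0,0,0,0,0,0,0,0,0,0]'
python3 -m pendant '[0,0,1,0,0,0,0, 0,0,1,0,0,0,0, 0,0,0,0,0,0,0]'
python3 -m pendant '[-0.7,0,1,0,0,0,0, -0.7,0,1,0,0,0,0]'
```

```text
time_s: 5.35
ee_pos: [0.5047, -0.0864, 0.1294]
eef_rot: [-0.0, -0.69, 0.724, 0.0]
contact_force: [-0.2, -0.7, 0.0]
gripper_width: 0.002
time_s: 5.65
ee_pos: [0.5051, -0.0863, 0.128]
eef_rot: [0.0, -0.69, 0.723, -0.0]
contact_force: [-0.2, 0.3, 2.5]
gripper_width: 0.002
time_s: 5.85
ee_pos: [0.5056, -0.0847, 0.1263]
eef_rot: [0.001, -0.69, 0.723, -0.0]
contact_force: [-1.0, 3.0, 5.1]
gripper_width: 0.001
```

```bash
python3 -m pendant '[-1.1,0,1,0,0,0,0, -1.1,0,1,0,0,0,0]'
python3 -m pendant '[-1.1,0,1,0,0,0,0]'
python3 -m pendant '[-1.1,0,1,0,0,0,0]'
```

```text
time_s: 6.05
ee_pos: [0.5057, -0.0829, 0.1246]
eef_rot: [0.0, -0.691, 0.723, -0.001]
contact_force: [-0.8, -0.5, 7.7]
gripper_width: -0.0
time_s: 6.15
ee_pos: [0.5058, -0.0819, 0.1236]
eef_rot: [0.0, -0.691, 0.723, -0.001]
contact_force: [-1.0, -0.9, 6.4]
gripper_width: -0.0
time_s: 6.25
ee_pos: [0.5058, -0.0809, 0.1226]
eef_rot: [0.0, -0.69, 0.723, -0.001]
contact_force: [-0.9, -2.0, 7.2]
gripper_width: -0.002
```

```bash
python3 -m pendant '[-0.8,0,0.8,0,0,0,0]'
python3 -m pendant '[-0.8,0,0.8,0,0,0,0]'
```

```text
time_s: 6.35
ee_pos: [0.5058, -0.0802, 0.1217]
eef_rot: [0.0, -0.69, 0.723, -0.001]
contact_force: [-1.2, -2.7, 6.7]
gripper_width: 0.002
time_s: 6.45
ee_pos: [0.5058, -0.0794, 0.1209]
eef_rot: [0.0, -0.69, 0.723, -0.001]
contact_force: [-0.6, -2.4, 6.1]
gripper_width: 0.0
```

```bash
python3 -m pendant '[-0.6,0,0.7,0,0,0,0]'
python3 -m pendant '[-0.6,0,0.7,0,0,0,0]'
```

```text
time_s: 6.55
ee_pos: [0.5058, -0.0788, 0.1202]
eef_rot: [0.0, -0.69, 0.723, -0.001]
contact_force: [-1.0, -2.1, 6.0]
gripper_width: 0.004
time_s: 6.65
ee_pos: [0.5059, -0.0783, 0.1195]
eef_rot: [0.0, -0.69, 0.723, -0.001]
contact_force: [-0.6, -2.5, 6.0]
gripper_width: -0.001
```

```bash
python3 -m pendant '[-0.5,0,0.6,0,0,0,0]'
python3 -m pendant '[-0.4,0,0.5,0,0,0,0]'
```

```text
time_s: 6.75
ee_pos: [0.5059, -0.0778, 0.1189]
eef_rot: [0.0, -0.69, 0.723, -0.001]
contact_force: [-0.8, -2.8, 6.3]
gripper_width: 0.002
time_s: 6.85
ee_pos: [0.506, -0.0775, 0.1185]
eef_rot: [0.0, -0.691, 0.723, -0.001]
contact_force: [-1.8, -3.5, 9.2]
gripper_width: 0.003
```

```bash
python3 -m pendant '[-0.2,0,0.3,0,0,0,0]'
python3 -m pendant '[-0.2,0,0.3,0,0,0,0]'
```

```text
time_s: 6.95
ee_pos: [0.506, -0.0774, 0.1184]
eef_rot: [-0.0, -0.691, 0.723, -0.001]
contact_force: [-2.6, -3.5, 10.3]
gripper_width: 0.003
time_s: 7.05
ee_pos: [0.5061, -0.0773, 0.1183]
eef_rot: [-0.0, -0.691, 0.723, -0.001]
contact_force: [-2.3, -5.0, 12.0]
gripper_width: -0.001
```

```bash
python3 -m pendant '[-0.1,0,0.2,0,0,0,0]'
python3 -m pendant '[0,0,0.2,0,0,0,0]'
```

```text
time_s: 7.15
ee_pos: [0.5061, -0.0773, 0.1182]
eef_rot: [-0.0, -0.691, 0.723, -0.001]
contact_force: [-2.0, -4.6, 11.6]
gripper_width: -0.004
time_s: 7.25
ee_pos: [0.5061, -0.0773, 0.1182]
eef_rot: [-0.0, -0.691, 0.723, -0.001]
contact_force: [-2.1, -4.9, 13.5]
gripper_width: -0.0
```

```bash
python3 -m pendant '[0,0,0.4,0,0,0,0]'
python3 -m pendant '[0,0,0.4,0,0,0,0,0,0,0.3,0,0,0,0]'
python3 -m pendant '[0,0,0.3,0,0,0,0,0,0,0,0,0,0,0]'
```

```text
time_s: 7.35
ee_pos: [0.5063, -0.0773, 0.118]
eef_rot: [0.0, -0.691, 0.723, -0.001]
contact_force: [-3.2, -2.8, 17.4]
gripper_width: -0.003
time_s: 7.55
ee_pos: [0.5064, -0.0772, 0.1178]
eef_rot: [0.0, -0.691, 0.723, -0.001]
contact_force: [-4.2, -2.5, 22.2]
gripper_width: 0.003
time_s: 7.75
ee_pos: [0.5064, -0.0773, 0.1177]
eef_rot: [0.0, -0.691, 0.723, -0.002]
contact_force: [-4.8, -2.3, 21.5]
gripper_width: -0.004
```

The stop is met on this side, with force up to 22 N and no further motion. I'll back off gently along the same line and move over to the other end.

```bash
python3 -m pendant '[0.5,0,-2,0,0,0,0, 1.2,0,-1.5,0,0,0,0, 1.2,0,-1.5,0,0,0,0, 1.5,0,-1.5,0,0,0,0, 1.5,0,-1.5,0,0,0,0, 1.5,0,-1.5,0,0,0,0, 1,0,-2,0,0,0,0, 0,0,-5,0,0,0,0, 0,0,-8,0,0,0,0,0,0,0,0,0,0,0]'
python3 -c "
from h import *
togo([.4985,-.226,.140],-2.9)"
```

```text
time_s: 8.75
ee_pos: [0.5054, -0.0848, 0.1408]
eef_rot: [0.0, -0.69, 0.724, -0.0]
contact_force: [0.1, 0.8, -0.7]
gripper_width: 0.003
pos [ 0.5054 -0.0848  0.1408] turn [-0.0012  0.0001  0.0036] shift now-axes [141.4   0.3   0.8] after-turn axes [141.4  -0.2   0.8]
```

```bash
python3 -m pendant '[20,0,-1,0,0,0.003,0, 25,0,0,0,0,0,0, 25,0,0,0,0,0,0, 25,0,0,0,0,0,0, 25,0,0,0,0,0,0, 15,0,0,0,0,0,0, 6,0,0,0,0,0,0, 0,0,0,0,0,0,0]'
python3 -c "
from h import *
togo([.4985,-.226,.128],-2.9)
d=snapshot('scene');crop(d,200,140,300,220,7,'sb2.png')"
```

```text
time_s: 9.55
ee_pos: [0.4978, -0.2259, 0.1406]
eef_rot: [-0.0, -0.689, 0.725, 0.0]
contact_force: [-0.4, -0.3, -0.4]
gripper_width: 0.0
pos [ 0.4978 -0.2259  0.1406] turn [ 0.0004  0.0001 -0.0006] shift now-axes [ 0.1 -0.7 12.6] after-turn axes [ 0.1 -0.7 12.6]
```

View pics/sb2.png

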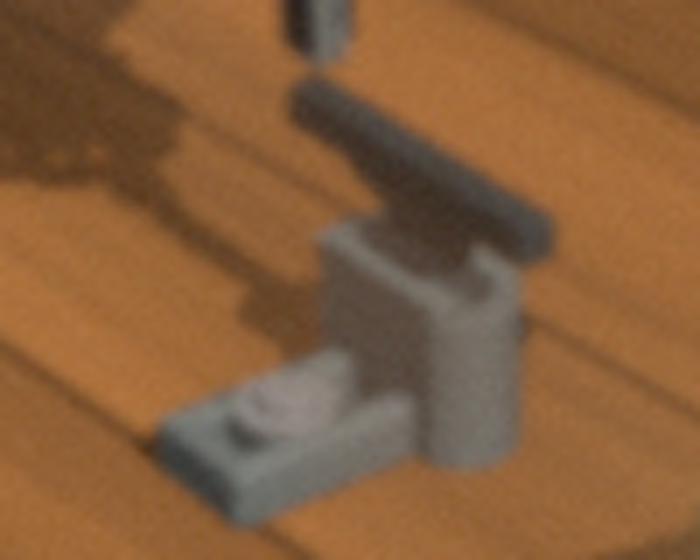

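The bar has settled level again and the fingertip (320,50 in the crop) is above the -y end. Now I'll press end b.

```bash
python3 -m pendant '[0,-0.6,4,0,0,0,0, 0,0,4,0,0,0,0, 0,0,3,0,0,0,0, 0,0,1,0,0,0,0,0,0,0,0,0,0,0]'
python3 -m pendant '[0.3,0,1,0,0,0,0, 1,0,1,0,0,0,0]'
python3 -m pendant '[1.1,0,1,0,0,0,0,1.1,0,1,0,0,0,0]'
python3 -m pendant '[1.1,0,1,0,0,0,0]'
```

```text
time_s: 10.1
ee_pos: [0.4985, -0.2254, 0.1285]
eef_rot: [-0.0, -0.689, 0.724, 0.0]
contact_force: [1.3, 0.6, 0.5]
gripper_width: -0.001
time_s: 10.3
ee_pos: [0.4988, -0.2269, 0.1271]
eef_rot: [0.0, -0.689, 0.725, -0.0]
contact_force: [-0.2, 1.5, 2.7]
gripper_width: 0.002
time_s: 10.5
ee_pos: [0.4988, -0.2289, 0.1252]
eef_rot: [0.0, -0.689, 0.725, -0.0]
contact_force: [-0.2, 3.6, 4.5]
gripper_width: 0.001
time_s: 10.6
ee_pos: [0.4989, -0.2301, 0.1243]
eef_rot: [0.001, -0.689, 0.725, -0.0]
contact_force: [-1.0, 3.1, 5.2]
gripper_width: -0.001
```

```bash
python3 -m pendant '[1,0,1,0,0,0,0]'
python3 -m pendant '[0.8,0,0.8,0,0,0,0]'
python3 -m pendant '[0.7,0,0.7,0,0,0,0]'
```

```text
time_s: 10.7
ee_pos: [0.4988, -0.2311, 0.1233]
eef_rot: [0.001, -0.689, 0.725, -0.0]
contact_force: [-0.5, 3.8, 5.7]
gripper_width: -0.001
time_s: 10.8
ee_pos: [0.4988, -0.2319, 0.1225]
eef_rot: [0.001, -0.689, 0.725, -0.0]
contact_force: [-0.9, 3.4, 5.6]
gripper_width: -0.002
time_s: 10.9
ee_pos: [0.4988, -0.2326, 0.1219]
eef_rot: [0.001, -0.689, 0.725, -0.0]
contact_force: [-0.3, 3.8, 5.4]
gripper_width: -0.0
```

```bash
python3 -m pendant '[0.5,0,0.7,0,0,0,0]'
python3 -m pendant '[0.5,0,0.7,0,0,0,0]'
python3 -m pendant '[0.4,0,0.5,0,0,0,0]'
```

```text
time_s: 11.0
ee_pos: [0.4989, -0.2332, 0.1212]
eef_rot: [0.001, -0.689, 0.725, -0.001]
contact_force: [-0.6, 3.6, 7.0]
gripper_width: 0.0
time_s: 11.1
ee_pos: [0.4988, -0.2337, 0.1206]
eef_rot: [0.001, -0.689, 0.725, -0.001]
contact_force: [-0.0, 3.2, 6.0]
gripper_width: -0.003
time_s: 11.2
ee_pos: [0.4989, -0.234, 0.1202]
eef_rot: [0.001, -0.689, 0.724, -0.001]
contact_force: [-1.5, 5.5, 10.1]
gripper_width: -0.0
```

```bash
python3 -m pendant '[0.3,0,0.5,0,0,0,0]'
python3 -m pendant '[0.3,0,0.4,0,0,0,0]'
```

```text
time_s: 11.3
ee_pos: [0.499, -0.2342, 0.12]
eef_rot: [0.001, -0.689, 0.724, -0.001]
contact_force: [-1.4, 6.3, 12.9]
gripper_width: 0.002
time_s: 11.4
ee_pos: [0.4991, -0.2344, 0.1199]
eef_rot: [0.001, -0.689, 0.724, -0.001]
contact_force: [-2.5, 8.2, 14.2]
gripper_width: 0.001
```

```bash
python3 -m pendant '[0.2,0,0.4,0,0,0,0]'
python3 -m pendant '[0.2,0,0.4,0,0,0,0]'
```

```text
time_s: 11.5
ee_pos: [0.4992, -0.2345, 0.1197]
eef_rot: [0.001, -0.689, 0.724, -0.001]
contact_force: [-1.4, 9.1, 16.5]
gripper_width: 0.002
time_s: 11.6
ee_pos: [0.4992, -0.2346, 0.1196]
eef_rot: [0.001, -0.689, 0.724, -0.001]
contact_force: [-3.5, 10.9, 19.2]
gripper_width: -0.001
```

```bash
python3 -m pendant '[-0.3,0,0.4,0,0,0,0]'
python3 -m pendant '[0,0,0.3,0,0,0,0,0,0,0.2,0,0,0,0]'
python3 -m pendant '[-0.5,0,-2,0,0,0,0, -1.2,0,-1.5,0,0,0,0, -1.2,0,-1.5,0,0,0,0, -1.5,0,-1.5,0,0,0,0, -1.5,0,-1.5,0,0,0,0, -1.5,0,-1.5,0,0,0,0, -1,0,-2,0,0,0,0, 0,0,-15,0,0,0,20, 0,0,-20,0,0,0,40,0,0,-20,0,0,0,40,0,0,0,0,0,0,40]'
python3 -c "
from h import *
togo([.502,-.156,.135],-2.9)"
```

```text
time_s: 11.7
ee_pos: [0.4993, -0.2345, 0.1195]
eef_rot: [0.001, -0.69, 0.724, -0.001]
contact_force: [-4.1, 7.8, 20.7]
gripper_width: -0.002
time_s: 11.9
ee_pos: [0.4994, -0.2346, 0.1194]
eef_rot: [0.001, -0.69, 0.724, -0.001]
contact_force: [-5.4, 8.8, 21.8]
gripper_width: 0.002
time_s: 13.0
ee_pos: [0.4996, -0.2264, 0.1853]
eef_rot: [0.001, -0.689, 0.724, -0.001]
contact_force: [-0.2, 0.2, -0.2]
gripper_width: 0.473
pos [ 0.4996 -0.2264  0.1853] turn [-0.003  -0.0001  0.0008] shift now-axes [-70.4   1.2  50.3] after-turn axes [-70.4   1.1  50.3]
```

```bash
python3 -m pendant '[-20,0.3,0,0,0,0,45, -20,0.3,0,0,0,0,45, -20,0.3,0,0,0,0,45, -10,0.3,0,0,0,0,45,0,0,15,0,0,0,45,0,0,15,0,0,0,45,0,0,0,0,0,0,45]'
python3 -c "
from h import *
togo([.502,-.156,.102],-2.9)
d=snapshot('wrist');cv2.imwrite('pics/w3.png',d['color'])"
```

```text
time_s: 13.7
ee_pos: [0.4991, -0.1562, 0.1509]
eef_rot: [-0.001, -0.689, 0.725, 0.002]
contact_force: [-0.6, 0.6, 0.2]
gripper_width: 0.532
pos [ 0.4991 -0.1562  0.1509] turn [0.0046 0.0003 0.0003] shift now-axes [-0.3 -3.2 48.9] after-turn axes [-0.3 -2.9 48.9]
```

View pics/w3.png

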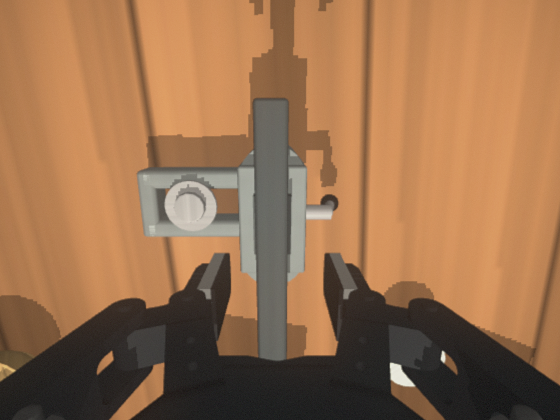

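The bar is between the open fingers and about 3 mm to the left of their centre, which agrees with the estimate. I'll descend and grip.

```bash
python3 -m pendant '[-0.3,-1.5,8,0.004,0,0,45, 0,-1.5,10,0,0,0,45, 0,0,12,0,0,0,45, 0,0,12,0,0,0,45, 0,0,6,0,0,0,45, 0,0,0,0,0,0,45, 0,0,0,0,0,0,28, 0,0,0,0,0,0,20]' 40
python3 -m pendant '[0,0,0,0,0,0,16, 0,0,0,0,0,0,12, 0,0,0,0,0,0,8,0,0,0,0,0,0,4,0,0,0,0,0,0,0,0,0,0,0,0,0,0]' 60
```

```text
time_s: 14.55
ee_pos: [0.5039, -0.1563, 0.1057]
eef_rot: [0.001, -0.689, 0.725, -0.001]
contact_force: [-1.8, 0.6, 0.6]
gripper_width: 0.237
time_s: 15.15
ee_pos: [0.5033, -0.1564, 0.1057]
eef_rot: [0.001, -0.689, 0.725, -0.001]
contact_force: [-5.1, 1.7, 6.2]
gripper_width: 0.195
```

```bash
python3 -m pendant '[0,-0.7,-0.5,0,0,0,0, 0,-0.3,-1,0,0,0,0,0,0,-2,0,0,0,0]'
python3 -m pendant '[0,0,-2,0,0,0,0,0,0,-2,0,0,0,0]'
python3 -m pendant '[0,0,-2,0,0,0,0]'
```

```text
time_s: 15.45
ee_pos: [0.5038, -0.1562, 0.1078]
eef_rot: [0.001, -0.689, 0.725, -0.0]
contact_force: [-2.6, -0.4, -7.4]
gripper_width: 0.197
time_s: 15.65
ee_pos: [0.504, -0.1562, 0.1122]
eef_rot: [0.001, -0.689, 0.725, -0.001]
contact_force: [-4.1, -0.1, -8.0]
gripper_width: 0.197
time_s: 15.75
ee_pos: [0.504, -0.1563, 0.1143]
eef_rot: [0.001, -0.689, 0.725, -0.001]
contact_force: [-4.8, 0.4, -8.1]
gripper_width: 0.2
```

```bash
python3 -m pendant '[0,-0.8,-1,0,0,0,0]'
python3 -m pendant '[0,-0.5,-1,0,0,0,0]'
python3 -m pendant '[0,0,-1.5,0,0,0,0]'
```

```text
time_s: 15.85
ee_pos: [0.5042, -0.1563, 0.1153]
eef_rot: [0.0, -0.689, 0.725, -0.0]
contact_force: [-6.5, -0.2, -9.8]
gripper_width: 0.198
time_s: 15.95
ee_pos: [0.5043, -0.1563, 0.116]
eef_rot: [0.0, -0.689, 0.725, 0.0]
contact_force: [-6.5, 0.3, -9.8]
gripper_width: 0.196
time_s: 16.05
ee_pos: [0.5043, -0.1564, 0.1174]
eef_rot: [0.0, -0.689, 0.725, 0.0]
contact_force: [-6.2, 0.1, -10.0]
gripper_width: 0.194
```

The x reaction grew because tool y points to world -x, so I corrected in the wrong direction. The rest is already 12 mm up and so past the shoes. I'll correct the sideways offset.

```bash
python3 -m pendant '[0,1,0,0,0,0,0,0,0.8,0,0,0,0,0]'
python3 -m pendant '[0,0.6,0,0,0,0,0,0,0,-1,0,0,0,0]'
```

```text
time_s: 16.25
ee_pos: [0.504, -0.1563, 0.1181]
eef_rot: [0.001, -0.689, 0.725, -0.001]
contact_force: [-3.2, 0.8, -7.6]
gripper_width: 0.197
time_s: 16.45
ee_pos: [0.504, -0.1563, 0.1194]
eef_rot: [0.001, -0.689, 0.725, -0.002]
contact_force: [-3.5, 0.1, -8.6]
gripper_width: 0.198
```

```bash
python3 -m pendant '[0,1,-1,0,0,0,0,0,0.6,-1,0,0,0,0]'
python3 -m pendant '[0,0.5,-2,0,0,0,0,0,0,-3,0,0,0,0]'
```

```text
time_s: 16.65
ee_pos: [0.5037, -0.1562, 0.1221]
eef_rot: [0.002, -0.689, 0.724, -0.003]
contact_force: [0.1, 0.1, -5.8]
gripper_width: 0.198
time_s: 16.85
ee_pos: [0.5026, -0.1562, 0.127]
eef_rot: [0.002, -0.689, 0.724, -0.002]
contact_force: [0.5, 0.2, -5.8]
gripper_width: 0.2
```

Free now, with only its 5.8 N weight on the wrist. Next is the lift, to put the bar at about z = 0.26.

```bash
python3 -m pendant '[0,0,-5,0,0,0,0,0,0,-5,0,0,0,0,0,0,-5,0,0,0,0,0,0,-5,0,0,0,0]'
python3 -m pendant '[0,0,-6,0,0,0,0,0,0,-6,0,0,0,0,0,0,-6,0,0,0,0,0,0,-6,0,0,0,0,0,0,-6,0,0,0,0]'
```

```text
time_s: 17.25
ee_pos: [0.502, -0.1562, 0.1469]
eef_rot: [0.002, -0.689, 0.725, -0.002]
contact_force: [0.6, -0.8, -6.9]
gripper_width: 0.196
time_s: 17.75
ee_pos: [0.5012, -0.1562, 0.1768]
eef_rot: [0.001, -0.689, 0.725, -0.001]
contact_force: [0.4, 0.2, -5.8]
gripper_width: 0.197
```

```bash
python3 -m pendant '[0,0,-10,0,0,0,0,0,0,-12,0,0,0,0,0,0,-15,0,0,0,0,0,0,-15,0,0,0,0,0,0,-15,0,0,0,0,0,0,-10,0,0,0,0,0,0,0,0,0,0,0,0,0,0,0,0,0,0]'
python3 -c "
from h import *
togo([.545,.144,.255],-12)
d=snapshot('scene');crop(d,180,60,340,200,5,'s3.png')
d=snapshot('wrist');cv2.imwrite('pics/w4.png',d['color'])"
```

```text
time_s: 18.55
ee_pos: [0.501, -0.156, 0.2531]
eef_rot: [0.001, -0.689, 0.725, -0.001]
contact_force: [-0.1, -0.1, -6.4]
gripper_width: 0.198
pos [ 0.501  -0.156   0.2531] turn [-0.0038  0.0007  0.1592] shift now-axes [-301.9  -28.9   -1.7] after-turn axes [-302.6   19.3   -1.9]
```

View pics/s3.png

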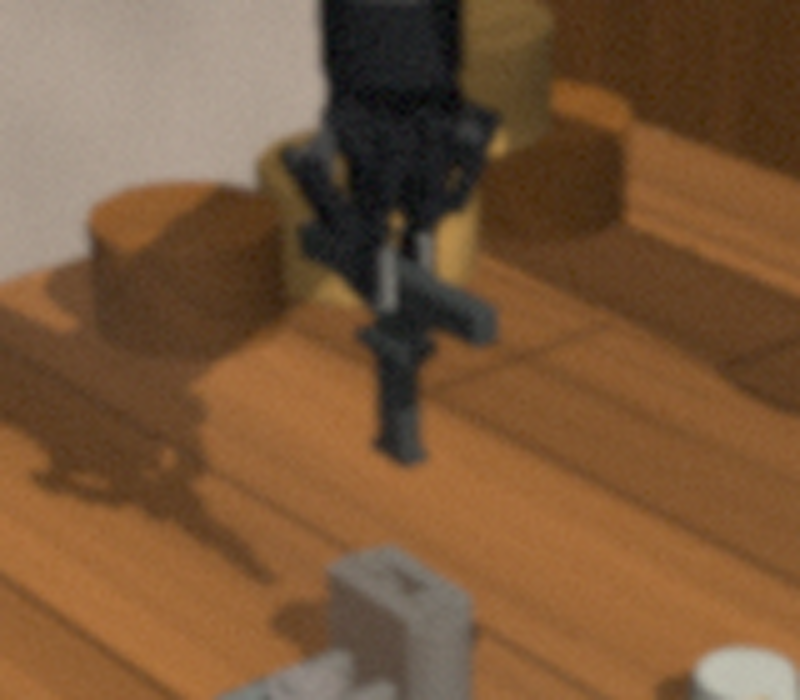

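View pics/w4.png

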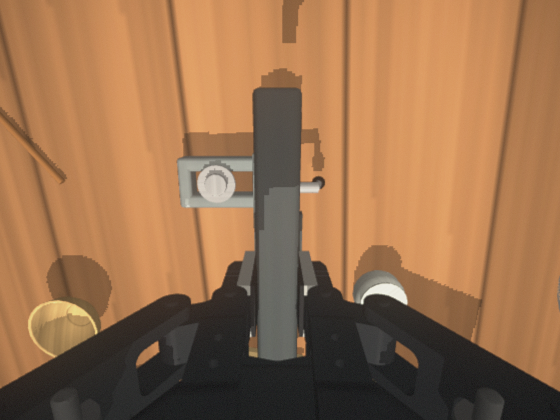

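The rest hangs straight in the grip and the foot is clear of the holder. I'll carry it to above the medium rack.

```bash
python3 -m pendant '[0,0,0,0,0,0.03,0,0,0,0,0,0,0.05,0,0,0,0,0,0,0.05,0,0,0,0,0,0,0.029,0, -8,0,0,0,0,0,0, -16,1,0,0,0,0,0, -24,2,0,0,0,0,0, -26,2,0,0,0,0,0, -26,2,0,0,0,0,0, -26,2,0,0,0,0,0, -26,2,0,0,0,0,0, -26,2,0,0,0,0,0, -26,2,0,0,0,0,0, -26,1,0,0,0,0,0, -24,1,0,0,0,0,0, -20,1,0,0,0,0,0, -14,1,0,0,0,0,0, -10,1,0,0,0,0,0, -4,0,0,0,0,0,0,0,0,0,0,0,0,0]'
python3 -m pendant '[0,0,0,0,0,0,0,0,0,0,0,0,0,0]'
python3 -c "
from h import *
togo([.545,.144,.255],-12)
s=state()
d=snapshot('top');crop(d,180,140,330,280,5,'t4.png')
c=cam(d);print(pix(c,[s['ee_pos']+[0,0,.0223]]))
s=state();d=snapshot('wrist');cv2.imwrite('pics/w5.png',d['color']);np.savez('w5.npz',p=s['ee_pos'],q=s['eef_rot'])
d=snapshot('scene');crop(d,260,140,400,280,5,'s4.png')
"
```

```text
time_s: 20.65
ee_pos: [0.5443, 0.1435, 0.2533]
eef_rot: [0.001, -0.63, 0.777, -0.001]
contact_force: [0.4, 0.2, -5.5]
gripper_width: 0.196
time_s: 20.85
ee_pos: [0.5442, 0.1427, 0.2535]
eef_rot: [0.001, -0.629, 0.777, -0.001]
contact_force: [1.0, -0.5, -5.6]
gripper_width: 0.195
pos [0.5442 0.1427 0.2535] turn [-0.0039  0.0005 -0.0003] shift now-axes [-1.4 -0.5 -1.5] after-turn axes [-1.4 -0.5 -1.5]
[[246.49217977 199.27830075]]
```

View pics/t4.png

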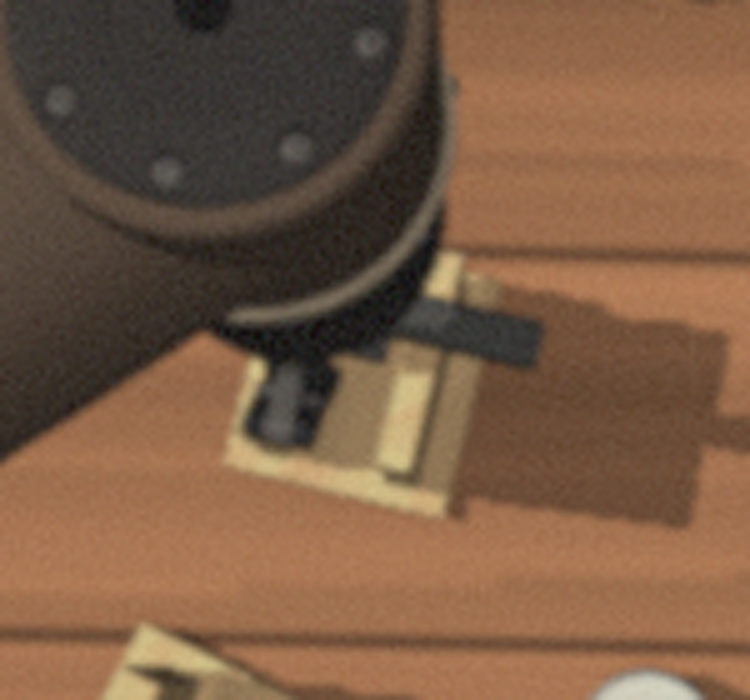

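View pics/w5.png

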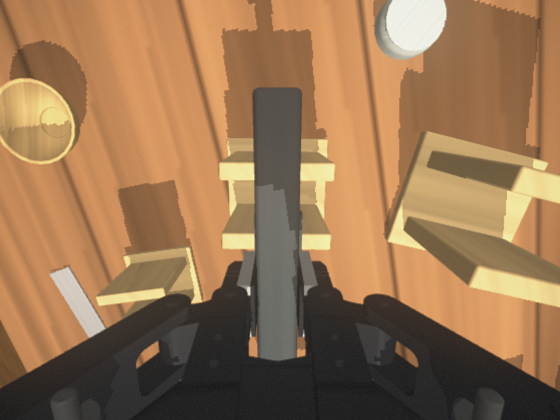

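View pics/s4.png

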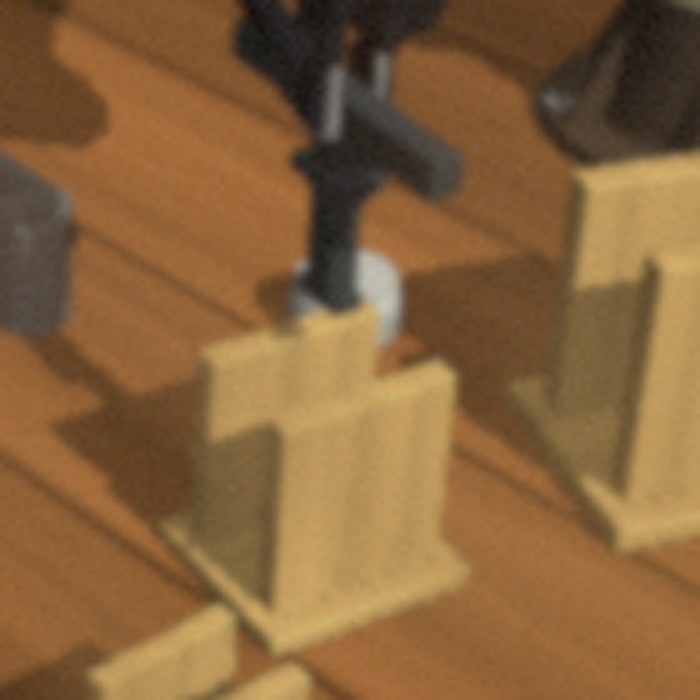

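```bash
python3 -c "
from h import *
z=np.load('w5.npz');S=dict(ee_pos=z['p'],eef_rot=z['q']);d=snapshot('wrist');c=cam(d,S)
u=np.array([.978,-.208,0]);v=np.array([.208,.978,0])
for X in[(220,163),(334,163),(220,179),(334,179),(223,232),(330,232),(223,249),(331,249)]:
  p=atz(c,*X,.125)-S['ee_pos'];print(X,'dx %.1f dy %.1f'%(1e3*p@u,1e3*p@v))
im=cv2.resize(cv2.imread('pics/w5.png')[130:270,200:350],None,fx=5,fy=5,interpolation=2);cv2.imwrite('pics/w5c.png',im)
"
```

```text
(220, 163) dx 49.5 dy -35.3
(334, 163) dx -47.7 dy -35.3
(220, 179) dx 50.2 dy -21.5
(334, 179) dx -48.4 dy -21.5
(223, 232) dx 49.8 dy 27.0
(330, 232) dx -47.1 dy 26.8
(223, 249) dx 50.5 dy 43.5
(331, 249) dx -48.8 dy 43.3
```

View pics/w5c.png

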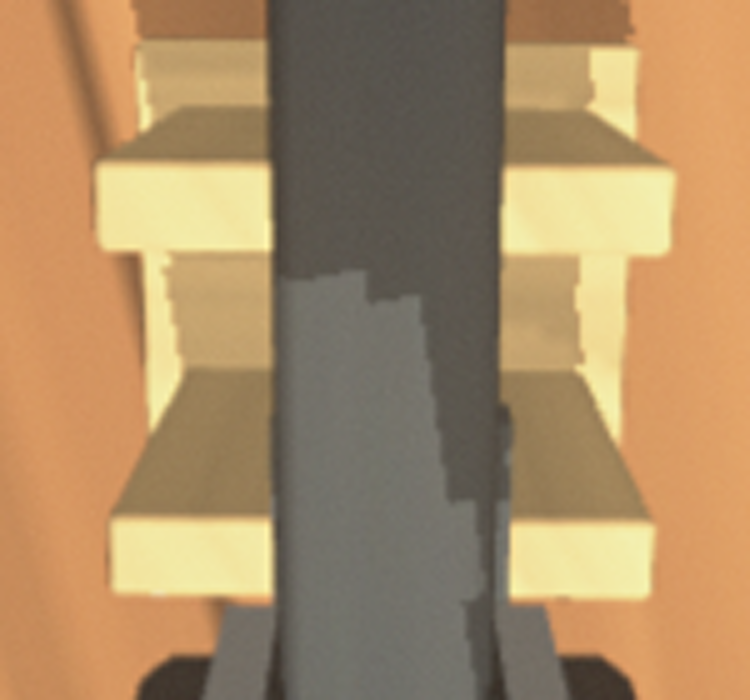

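```bash
python3 -c "
from h import *
z=np.load('w5.npz');S=dict(ee_pos=z['p'],eef_rot=z['q']);d=snapshot('wrist');c=cam(d,S)
u=np.array([.978,-.208,0]);v=np.array([.208,.978,0])
for h in(.0223,.003):
  p=atz(c,277,88.5,.2535+h)-S['ee_pos'];print('barend',h,'dx %.1f dy %.1f'%(1e3*p@u,1e3*p@v))
def rack(y):
  P=np.array([.545,.144,0])+u*0.0+v*y
  return np.array([P+a*u+b*v+[0,0,.125] for b in(-.04,-.024,.024,.04) for a in(-.05,.05)])
for n,im0,(x0,y0,x1,y1) in(('top',cv2.imread('pics/top0.png'),(210,165,300,260)),('scene',cv2.imread('pics/scene0.png'),(285,190,365,275))):
  c=cam(snapshot(n));out=[]
  for y in(0,.003):
    k=8;im=cv2.resize(im0[y0:y1,x0:x1],None,fx=k,fy=k,interpolation=2)[:, :]
    q=(pix(c,rack(y))-[x0,y0]+.5)*k
    for i in range(0,8,2): cv2.line(im,tuple(map(int,q[i])),tuple(map(int,q[i+1])),(255,0,0) ,1)
    cv2.imwrite(f'pics/ov_{n}_{int(y*1e3)}.png',im)
    out.append(im[:,:])
  m=np.hstack(out);m=cv2.resize(m,(800,int(m.shape[0]*800/m.shape[1])));cv2.imwrite(f'pics/ov_{n}.png',m)
"
```

```text
barend 0.0223 dx 0.3 dy -79.5
barend 0.003 dx 0.4 dy -81.4
```

View pics/ov_top_0.png

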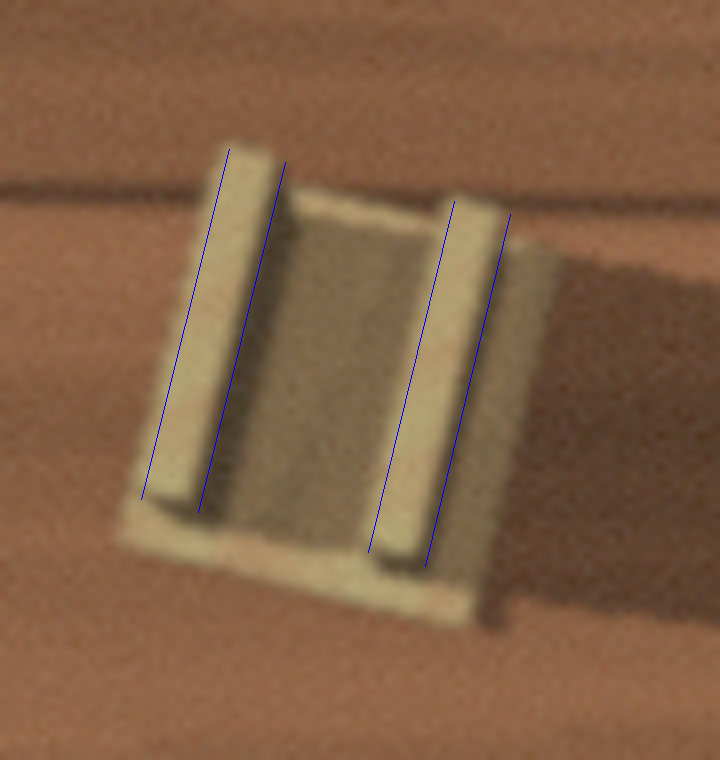

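View pics/ov_scene_0.png

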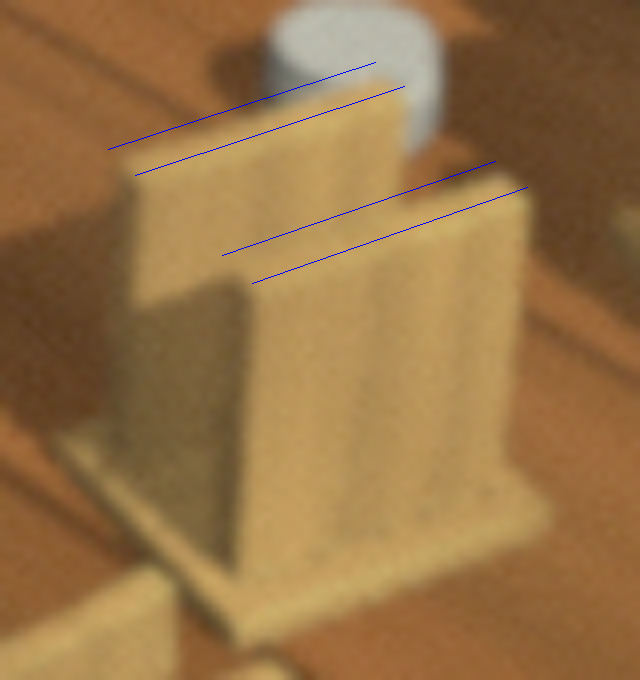

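View pics/ov_top_3.png

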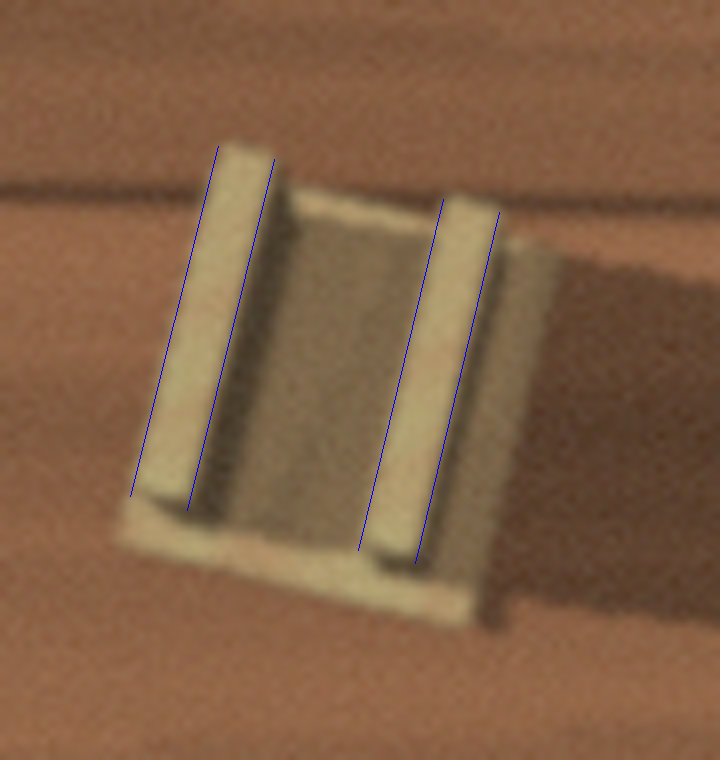

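View pics/ov_scene_3.png

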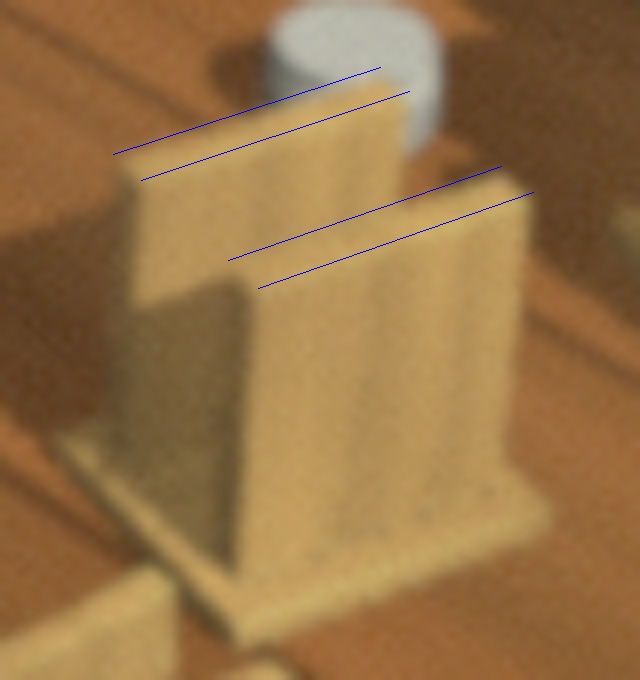

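All three views agree that the rack's middle is about 4 mm further along +y than the TCP, and the bar is centred in the grip. I'll shift and lower in stages.

```bash
python3 -m pendant '[-2,0,0,-0.004,0,0,0,-1.9,0,0,0,0,0,0,0,0,8,0,0,0,0,0,0,10,0,0,0,0,0,0,8,0,0,0,0,0,0,4,0,0,0,0,0,0,0,0,0,0,0]'
python3 -m pendant '[0,0,6,0,0,0,0,0,0,6,0,0,0,0,0,0,6,0,0,0,0,0,0,6,0,0,0,0]'
python3 -m pendant '[0,0,6,0,0,0,0,0,0,8,0,0,0,0,0,0,8,0,0,0,0,0,0,6,0,0,0,0,0,0,3,0,0,0,0,0,0,0,0,0,0,0]'
python3 -c "
from h import *
s=state();d=snapshot('wrist');cv2.imwrite('pics/w6.png',d['color']);np.savez('w6.npz',p=s['ee_pos'],q=s['eef_rot'])
d=snapshot('scene');crop(d,260,140,400,280,5,'s6.png')
"
```

```text
time_s: 21.9
ee_pos: [0.5447, 0.147, 0.2223]
eef_rot: [-0.001, -0.629, 0.777, 0.0]
contact_force: [-0.2, -0.1, -6.4]
gripper_width: 0.199
time_s: 22.3
ee_pos: [0.5451, 0.1472, 0.1989]
eef_rot: [0.0, -0.629, 0.777, 0.0]
contact_force: [-0.2, 0.2, -5.8]
gripper_width: 0.196
time_s: 22.9
ee_pos: [0.5449, 0.1472, 0.1678]
eef_rot: [-0.0, -0.629, 0.777, 0.0]
contact_force: [0.2, 0.5, -6.0]
gripper_width: 0.197
```

View pics/w6.png

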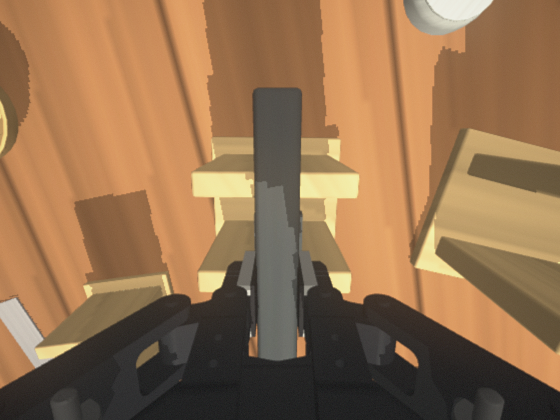

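View pics/s6.png

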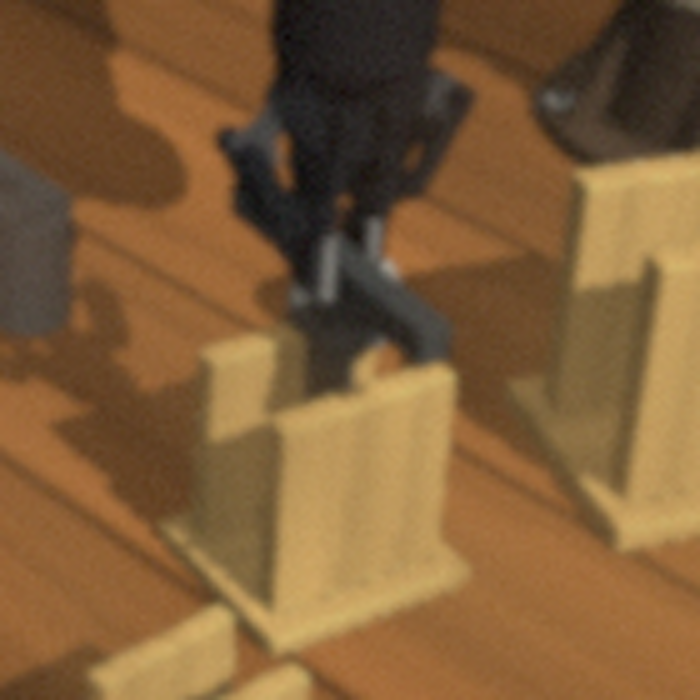

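```bash
python3 -c "
from h import *
z=np.load('w6.npz');S=dict(ee_pos=z['p'],eef_rot=z['q']);d=snapshot('wrist');c=cam(d,S)
u=np.array([.978,-.208,0]);v=np.array([.208,.978,0])
for X in[(194,171.5),(357,173),(194,196),(357,197),(203,269),(347,272),(203,291),(347,291)]:
  p=atz(c,*X,.125)-S['ee_pos'];print(X,'dx %.1f dy %.1f'%(1e3*p@u,1e3*p@v))
im=cv2.resize(cv2.imread('pics/w6.png')[150:310,180:370],None,fx=4,fy=4,interpolation=2);cv2.imwrite('pics/w6c.png',im)
"
```

```text
(194, 171.5) dx 49.2 dy -40.4
(357, 173) dx -46.8 dy -39.5
(194, 196) dx 50.2 dy -25.6
(357, 197) dx -47.8 dy -25.1
(203, 269) dx 47.8 dy 22.3
(347, 272) dx -44.7 dy 24.3
(203, 291) dx 48.7 dy 38.0
(347, 291) dx -45.5 dy 38.0
```

View pics/w6c.png

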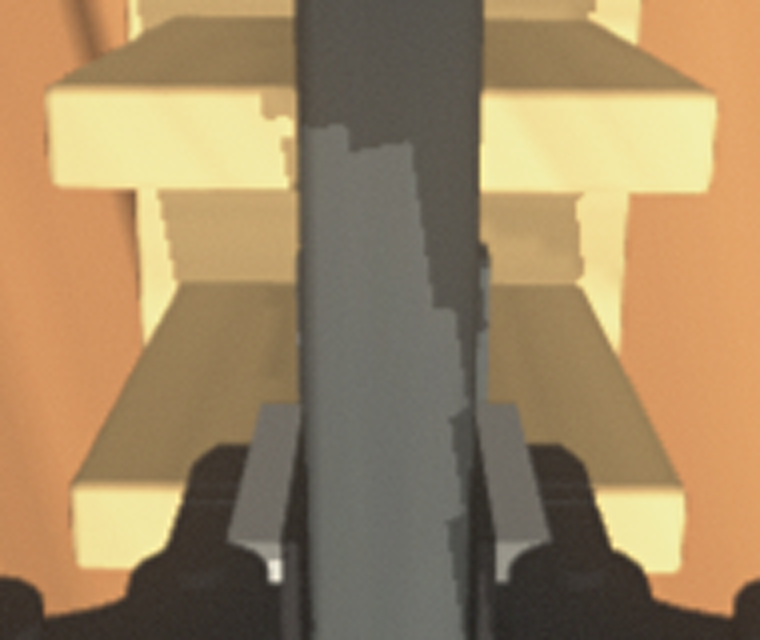

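The rack is centred under the bar to about 1 mm. I'll lower the collar in and go on to contact.

```bash
python3 -m pendant '[0.4,0,4,0,0,0,0,0,0,5,0,0,0,0,0,0,5,0,0,0,0,0,0,4,0,0,0,0]'
python3 -m pendant '[0,0,5,0,0,0,0,0,0,5,0,0,0,0,0,0,5,0,0,0,0]'
python3 -m pendant '[0,0,4,0,0,0,0,0,0,3,0,0,0,0,0,0,1,0,0,0,0,0,0,0,0,0,0,0]'
```

```text
time_s: 23.45
ee_pos: [0.5448, 0.1468, 0.1497]
eef_rot: [-0.0, -0.629, 0.777, 0.0]
contact_force: [-0.4, 0.4, -6.1]
gripper_width: 0.197
time_s: 23.75
ee_pos: [0.545, 0.1469, 0.1349]
eef_rot: [0.0, -0.629, 0.777, 0.0]
contact_force: [0.6, -0.0, -5.2]
gripper_width: 0.197
time_s: 24.15
ee_pos: [0.5451, 0.1469, 0.1273]
eef_rot: [0.0, -0.63, 0.777, 0.0]
contact_force: [0.6, -0.4, -5.7]
gripper_width: 0.2
```

```bash
python3 -m pendant '[0,0,1,0,0,0,0,0,0,1,0,0,0,0]'
python3 -m pendant '[0,0,0.6,0,0,0,0,0,0,0.6,0,0,0,0]'
python3 -m pendant '[0,0,0.5,0,0,0,0,0,0,0.5,0,0,0,0]'
```

```text
time_s: 24.35
ee_pos: [0.5452, 0.147, 0.1256]
eef_rot: [0.0, -0.63, 0.777, 0.0]
contact_force: [1.0, 0.2, -6.3]
gripper_width: 0.197
time_s: 24.55
ee_pos: [0.5451, 0.147, 0.1242]
eef_rot: [0.0, -0.629, 0.777, 0.0]
contact_force: [-0.7, -0.3, -5.0]
gripper_width: 0.197
time_s: 24.75
ee_pos: [0.5451, 0.1469, 0.1232]
eef_rot: [0.0, -0.629, 0.777, 0.0]
contact_force: [-0.4, 0.4, -6.5]
gripper_width: 0.196
```

```bash
python3 -m pendant '[0,0,0.5,0,0,0,0,0,0,0.5,0,0,0,0]'
python3 -m pendant '[0,0,0.5,0,0,0,0,0,0,0.3,0,0,0,0]'
```

```text
time_s: 24.95
ee_pos: [0.5451, 0.1469, 0.1228]
eef_rot: [0.0, -0.63, 0.777, 0.0]
contact_force: [-3.6, -0.2, 3.7]
gripper_width: 0.192
time_s: 25.15
ee_pos: [0.5451, 0.1469, 0.1227]
eef_rot: [0.001, -0.63, 0.777, 0.0]
contact_force: [-6.8, 0.3, 9.6]
gripper_width: 0.197
```

The bar landed at the expected height. I'll ease off, then open the fingers gradually and withdraw.

```bash
python3 -m pendant '[0,0,-0.7,0,0,0,0,0,0,0,0,0,0,0]' 20
python3 -m pendant '[0,0,0,0,0,0,18,0,0,0,0,0,0,20,0,0,0,0,0,0,22,0,0,0,0,0,0,25,0,0,0,0,0,0,30,0,0,0,0,0,0,36,0,0,0,0,0,0,40,0,0,0,0,0,0,40]' 20
python3 -m pendant '[0,0,-3,0,0,0,40,0,0,-6,0,0,0,40,0,0,-10,0,0,0,40,0,0,-15,0,0,0,40,0,0,-20,0,0,0,40,0,0,-25,0,0,0,40,0,0,-25,0,0,0,40,0,0,-20,0,0,0,40,0,0,0,0,0,0,40,0,0,0,0,0,0,40]'
python3 -c "
from h import *
d=snapshot('wrist');cv2.imwrite('pics/w7.png',d['color'])
d=snapshot('scene');cv2.imwrite('pics/sc7.png',d['color']);crop(d,260,140,400,280,5,'s7.png')
"
```

```text
time_s: 25.35
ee_pos: [0.5451, 0.147, 0.1227]
eef_rot: [0.0, -0.63, 0.777, 0.0]
contact_force: [-5.0, -0.7, 5.6]
gripper_width: 0.195
time_s: 26.15
ee_pos: [0.5451, 0.1469, 0.1221]
eef_rot: [0.0, -0.63, 0.777, 0.0]
contact_force: [-0.1, 0.9, 0.1]
gripper_width: 0.467
time_s: 27.15
ee_pos: [0.5451, 0.147, 0.2471]
eef_rot: [0.001, -0.629, 0.777, 0.0]
contact_force: [0.1, -0.0, -0.7]
gripper_width: 0.469
```

View pics/w7.png

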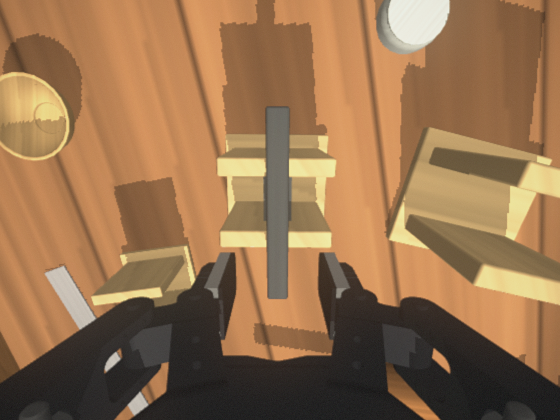

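View pics/s7.png

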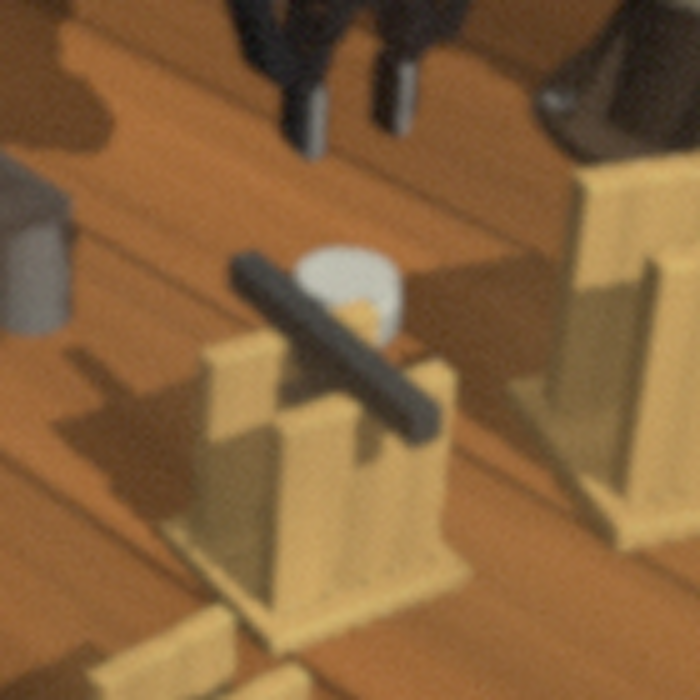

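View pics/sc7.png

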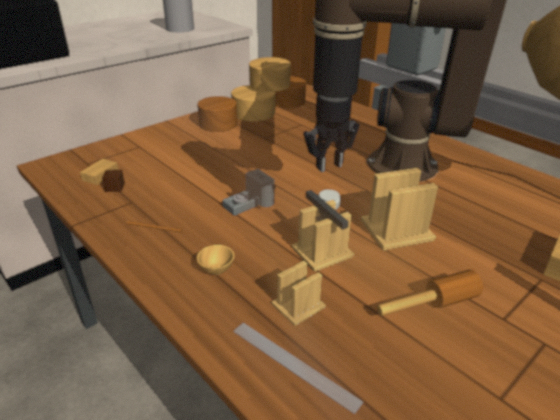

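The bar lies across both cheeks, from (277,108) to (277,298) in the wrist view, level and with the stem in the gap. The tin, bowl and mallet are at their starting pixels, and the gripper is clear.

```bash
python3 -c "
from station import *
print(job_done())"
```

```text
the job is handed in; nothing more can be done
None
```

The tool rest is out of its holder and hanging in the rack, and I handed the job in at about 27 s of the 58 s allowed. `job_done()` reports no verdict, so the checks below are my own.

- **Working it loose:** I pressed each bar end, moving the finger outward as it sank. Both shoes met their stops at about 22–24 N.
- **Lifting out:** I gripped the bar's middle and pulled gently. The wrist force peaked at about 12 N. About half of that was sideways, because I corrected an offset in the wrong direction for a moment before reversing it. It then came free with only its weight (about 6 N) on the wrist.
- **Hanging it up:** I chose the medium rack, measured at 100 mm long with 63 mm between cheek centres. Before lowering, the overhead and wrist estimates of its position differed by about 3 mm. A redrawn overlay on the overhead picture and a closer wrist view settled it to about 1 mm. The bar touched down at the expected height with under 12 N.
- **Last checks:** The final pictures show the bar lying level across both cheeks, with the stem in the gap. The wax tin, bowl and mallet look unmoved. The gripper is well clear, with no contact force on it. No final check failed.

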